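Index the tool grinder's work head to the green station

TASK

On the tool grinder's indexing fixture, pull the red plunger knob up until the plunger is clear of its notch, swing the head's arm round to the station marked with the green plug, and let the sprung plunger drop fully home in the notch there.

Things in the scene. Friction and masses are not known exactly. Their poses are not given: they have to be found in the camera images.
- pivot (a point): Vertical axis of the head, 68 mm up, at the centre of a fixed grey disc (310 mm wide, 40 high). On the disc is a steel ring (top 64 mm up, radius 85-115) with 6 notches 60 degrees apart, 100 mm from the axis. The head turns freely both ways: middle with cutter (radius 50 up to 86 mm, radius 28 up to 132 mm above the work surface) and one arm 30 mm wide, top 83 mm up, which carries the plunger.
- knob_grip (a point): Red plunger knob on the head's arm: upright cylinder, 28 mm diameter, 38 tall. The point is on its axis, 22 mm above its underside, 16 below its top; 120 mm above the work surface when home, 100 mm from the pivot axis. It rises with the plunger, travels round the pivot with the arm and spins freely on its own axis, so the gripper need not turn. 7 mm free below it, then a brass bush.
- plunger (a joint): Lift of the sprung plunger, m: 0 fully home, 0.032 pulled right up. It is pushed down with 6 N at 0, 9 N at the top. Its round nose clears the ring above 0.021 (and rests there on the ring between notches); swing at about 0.026. The notch mouths slope, 36 mm wide at the top: let go within 10 mm of a notch's middle, the spring guides it home.
- plug_green: Green disc, 26 mm diameter, 6 high, fixed on the grey disc outside the ring, 134 mm from the pivot axis; origin at the centre of its underside, 40 mm above the work surface. Its notch lies on the line from it to the pivot. Other stations have yellow, blue and white discs; the start station and the one opposite have none. Green is 60 or 120 degrees from the start, either way.

How it is judged:
On the way:
1. the plunger is pulled up out of its notch (lifted more than 18 mm) (value of joint plunger above 0.018 m), for 0.1 s.
At the end, for the whole second after the job is handed in: The plunger is home (lift under 3 mm) in the notch of the green plug's station (the knob's axis within 45 mm of the green plug's centre, seen from above; 34 mm when home, over 100 mm at any other station), and stays so (value of joint plunger below 0.003 m and horizontal distance between knob_grip and plug_green below 0.045 m); the robot touches nothing.
It also fails if it takes over 38 s, if anything falls off the work surface, if the arm or the gripper's body presses on something with over 40 N, if the wrist force passes 120 N, or if a joint passes its speed limit or range.

ROBOT

A 6-joint arm with a two-finger parallel gripper is mounted at the origin on the work surface. World frame = base frame: x ahead of the robot, y to its left, z up, the work surface at z = 0. Lengths are in m, angles in rad, forces in N, time in s.
With the tool pointing down it reaches from about 0.35 to 0.925 m from the base axis. Payload 6.4 kg.
Tool frame: the origin (TCP) lies midway between the tips of the shut fingers; the grasp point (between the pads) lies 19 mm behind it; z points along the fingers, y is the direction in which the jaws open and shut (so a half turn about z gives the same grasp; the last joint's range is limited). The gripper opens to 94 mm and grips with 3 to 60 N. Pads are 16 mm wide; open, the fingers measure 119 mm over their backs; the gripper's body (75 mm by 177 mm) begins 78 mm behind the grasp point.
Start: joints at [-0.174, 0.245, 1.558, -0, 1.339, -0.174], TCP at [0.65, 0, 0.205] pointing down, gripper open.
Joint ranges: [-3.13, 3.13], [-1.02, 2.26], [0.13, 2.54], [-0.95, 4.09], [0.21, 2.88], [-2.74, 2.74]. Speed limits (rad/s): [2.57, 2.57, 3.14, 3.14, 3.14, 3.14].

INTERFACE

Orientations are given as a unit quaternion [w, x, y, z].
In Python, from rig import bot, snapshot, calibration, order gives the robot as it stands.
- The arm moves only by the tool step_arm, never from a script. Its argument "targets" is a list of rows, each a list of 7 numbers: the shift along the tool's x, y, z in units of 3 cm (1.0 is 3 cm), then the turn, a rotation vector about the tool's x, y, z in units of 180 degrees (1.0 is 180 degrees), then the closure, from 0 (fully open) to 1 (shut). A call has 1 to 10 rows; each row shifts and turns the pose as measured when the row begins, along the tool's axes as they then stand; what a row does not reach is not made up. A row lasts 1/12 s, in which the tool goes at most 41.7 mm and 7.16 degrees, less where a joint would pass 70% of its speed; a pose out of reach is approached as far as the arm can. A call with a number of a shift or a turn outside -1 to 1 is refused whole. A call with a gripper value outside its range is refused whole. The fingers move at their own pace and stop on an object; "force" is the grip in N (left out, the last holds). Time passes only in rows, so rows that do not move let the fingers close. It gives the time, the measured TCP pose, the force and the opening at its end, in the units of the state.
- bot.state(): the state, without advancing time (a new reading comes with each control period).
- snapshot(name): name is "scene" or "side" or "wrist"; returns the picture (480x640x3 uint8, blue, green, red); there is no depth.
- calibration(name): a dict with "fov_y" (degrees; the focal length in pixels is half the picture's height over the tangent of half this angle, whatever the lens; pixels are square), "cx", "cy" (the principal point, pixels), "xyz" and "attitude" of the camera in the world. Camera axes: x right, y down, z forward; pixel columns grow to the right and rows downward; lengths in m; the calibration is good to about 2 mm. The wrist camera is an equidistant fisheye: a pixel r from the principal point sees the ray r / f radians off the axis. A picture is of the moment at which its call begins: read the wrist's pose just before it. calibration takes no time and is no camera call; for the wrist camera it gives the pose at the moment of the call.
- order.hand_in(): hands the job in, once; it reports no verdict.
The state is a dict: "clock": time; "joint_positions": joint angles; "joint_vel": joint speeds; "joint_torque": joint torques, N m; "tcp_pos": TCP position; "tcp_rot": TCP orientation; "contact_force": force on the tool from outside, world axes, zero at the start; "wrist_torque": the same for the moment, N m; "opening": finger opening in m.
Only numpy, scipy, OpenCV 4.12 (cv2) and the standard library are available. Lean on these libraries where they do the work, as an engineer would, in place of code of your own. Each camera call takes 0.05 s, during which the arm holds its last target. There are 200 camera calls.

## Working session

There is one attempt and no reset: what is moved stays moved. The work goes in short steps, Python scripts to look and compute and a tool call to move; the robot and the scene stay as the last step left them, time stands still between calls to the robot, and variables do not carry over. Pictures are saved under pics/ and viewed, about 8 in all and at most 12, crops included, and the job is handed in when it is done.

Besides the shell and the picture viewer there is one more tool, called after ">>>" as name(argument=value, ...), one argument or row to a line, values as JSON. step_arm: Moves the arm, as the interface text tells. Shifts and turns lie within -1 to 1; 1 stands for 3 cm of shift or 180 degrees of turn. Its arguments: {"type":"object","properties":{"targets":{"type":"array","items":{"type":"array","items":{"type":"number"}}},"force":{"type":"number"}},"required":["targets"]}

```bash
mkdir -p pics; cat > h.py <<'E'
import numpy as np, cv2
from scipy.spatial.transform import Rotation as R
from rig import bot, snapshot, calibration, order
def ray(c,u,v,fish=False):
    f=240/np.tan(np.radians(c["fov_y"])/2); d=np.array([u-c["cx"],v-c["cy"]])/f
    if fish:
        r=np.hypot(*d); d=np.array([*(d/r*np.sin(r)),np.cos(r)]) if r>0 else np.array([0,0,1.])
    else: d=np.array([*d,1.])
    q=np.array(c["attitude"])
    M=q if q.shape==(3,3) else R.from_quat(q,scalar_first=True).as_matrix()
    return np.array(c["xyz"]),M@d
def plane(c,u,v,z,fish=False):
    o,d=ray(c,u,v,fish); return o+d*(z-o[2])/d[2]
def blobs(im,col,amin=30):
    h=cv2.cvtColor(im,cv2.COLOR_BGR2HSV); H,S,V=cv2.split(h)
    m={'red':((H<8)|(H>172)),'green':(H>45)&(H<85),'yellow':(H>20)&(H<35),'blue':(H>100)&(H<130)}[col]&(S>110)&(V>50)
    n,l,s,c=cv2.connectedComponentsWithStats(m.astype(np.uint8))
    return [(c[i].round(1).tolist(),s[i].tolist()) for i in range(1,n) if s[i][4]>amin]
E
python3 - <<'E'
from h import *
print(bot.state())
ims=[]
for n in("scene","side","wrist"):
    c=calibration(n); im=snapshot(n); cv2.imwrite(f"pics/{n}0.png",im); ims.append(im)
    print(n,c)
    for k in('red','green'):
        for b in blobs(im,k): print(k,b, plane(c,*b[0],{'red':.117,'green':.046}[k],n=='wrist').round(4))
cv2.imwrite("pics/all0.png",np.vstack([np.hstack([cv2.resize(i,(400,300)) for i in ims[:2]]),np.hstack([cv2.resize(ims[2],(400,300)),np.zeros((300,400,3),np.uint8)])]))
E
```

```text
{'clock': 0.0, 'joint_positions': array([-1.74095732e-01,  2.45801765e-01,  1.55901678e+00, -1.66034021e-05,
        1.33869522e+00, -1.74091166e-01]), 'joint_vel': array([-0.00012139, -0.00035639,  0.00032809, -0.00035271, -0.00185558,
       -0.00023362]), 'joint_torque': array([ 8.38778797e-04, -4.15839279e+01, -3.14599335e+01,  6.84806099e-02,
        3.33599187e-02, -1.41738678e-04]), 'tcp_pos': array([6.49393498e-01, 1.10759869e-04, 2.04351751e-01]), 'tcp_rot': array([-7.81965132e-04,  7.07106713e-01,  7.07106196e-01, -5.57913727e-04]), 'contact_force': array([-0.17261592, -0.5547469 , -0.14443785]), 'wrist_torque': array([ 0.03413054, -0.03293167,  0.0035533 ]), 'opening': 0.09403955540207111}
scene {'fov_y': 44.637767275176614, 'cx': 319.0127022290845, 'cy': 239.51558998064476, 'xyz': array([ 0.94816111, -0.33498475,  0.6498115 ]), 'attitude': array([-0.35379391,  0.85813574,  0.34284795, -0.14452753])}
red ([351.5, 215.6], [342, 199, 21, 34, 585]) [0.5792 0.1102 0.117 ]
green ([293.0, 368.6], [283, 360, 21, 18, 303]) [ 0.6577 -0.0807  0.046 ]
side {'fov_y': 44.28476460379248, 'cx': 321.2993656036684, 'cy': 239.1638898020956, 'xyz': array([ 0.13963836, -0.36391479,  0.44428942]), 'attitude': array([-0.47367892,  0.79054704, -0.33041785,  0.20368531])}
red ([295.6, 227.7], [285, 211, 22, 35, 671]) [0.5826 0.1087 0.117 ]
green ([455.3, 314.7], [446, 308, 20, 14, 238]) [ 0.6563 -0.0826  0.046 ]
wrist {'fov_y': 65.70646984690485, 'cx': 328.99426567974916, 'cy': 232.64349133600274, 'xyz': array([0.65020932, 0.07781427, 0.38303913]), 'attitude': array([ 1.33524873e-01,  9.91045109e-01,  3.68653907e-04, -7.50907137e-04])}
red ([233.2, 93.6], [210, 73, 48, 41, 1495]) [0.5809 0.1084 0.117 ]
green ([337.8, 294.7], [326, 283, 25, 25, 475]) [ 0.6585 -0.0787  0.046 ]
```

View pics/all0.png

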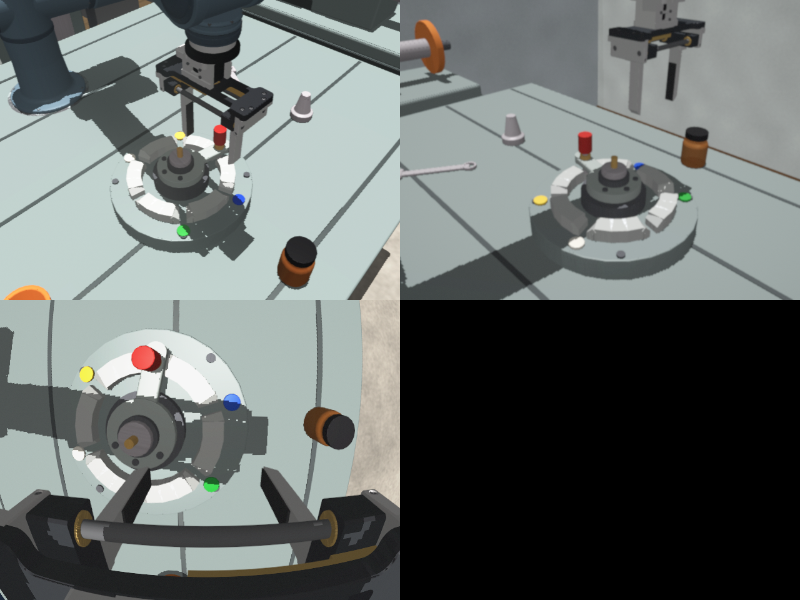

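The composite shows the red knob at the ring's far (+y) station. In the wrist view, blue then green follow clockwise, with green about 120° away. Next I'll fit the pivot from the plugs and triangulate the knob.

```bash
cat > m.py <<'E'
from h import *
from scipy.optimize import least_squares
P={}
for n in("scene","side","wrist"):
    c=calibration(n) if n!="wrist" else {'fov_y': 65.70646984690485,'cx':328.99426567974916,'cy':232.64349133600274,'xyz':[0.65020932,0.07781427,0.38303913],'attitude':[1.33524873e-01,9.91045109e-01,3.68653907e-04,-7.50907137e-04]}
    im=cv2.imread(f"pics/{n}0.png")
    for k in('green','yellow','blue'):
        for b in blobs(im,k,60):
            p=plane(c,*b[0],.045,n=='wrist')
            if b[1][4]<1500 and .4<p[0]<.75 and -.2<p[1]<.2: print(n,k,b,p.round(4)); P.setdefault(k,[]).append(p[:2])
    for b in blobs(im,'red',60): P.setdefault('rays',[]).append(ray(c,*b[0],n=='wrist'))
A=np.zeros((3,3));B=np.zeros(3)
for o,d in P['rays']:
    d=d/np.linalg.norm(d);M=np.eye(3)-np.outer(d,d);A+=M;B+=M@o
k=np.linalg.solve(A,B);print('knob tri',k)
for o,d in P['rays']: print(' at .118',(o+d*(.118-o[2])/d[2]).round(4))
f=lambda c:[np.hypot(*(p-c))-.134 for q in('green','yellow','blue') if q in P for p in P[q]]+[np.hypot(*(k[:2]-c))-.1]
s=least_squares(f,[.59,.01]);print('pivot',s.x,(1e3*s.fun).round(1))
for q in('green','yellow','blue'):
    if q in P:
        d=np.mean(P[q],0)-s.x;print(q,np.degrees(np.arctan2(d[1],d[0])))
d=k[:2]-s.x;print('knob ang',np.degrees(np.arctan2(d[1],d[0])))
E
python3 m.py
```

```text
scene green ([293.0, 368.6], [283, 360, 21, 18, 303]) [ 0.6572 -0.0802  0.045 ]
scene yellow ([287.6, 216.6], [280, 211, 17, 13, 163]) [0.4602 0.1019 0.045 ]
scene blue ([381.5, 318.9], [372, 310, 20, 18, 278]) [0.687 0.05  0.045]
side green ([455.3, 314.7], [446, 308, 20, 14, 238]) [ 0.6576 -0.0819  0.045 ]
side yellow ([224.2, 320.3], [213, 313, 23, 15, 265]) [0.4602 0.0995 0.045 ]
side blue ([380.8, 264.5], [374, 260, 16, 11, 106]) [0.686  0.0532 0.045 ]
wrist green ([337.8, 294.7], [326, 283, 25, 25, 475]) [ 0.6585 -0.0792  0.045 ]
wrist yellow ([138.6, 118.4], [128, 106, 23, 26, 463]) [0.4629 0.1011 0.045 ]
wrist blue ([370.7, 163.4], [357, 150, 28, 28, 593]) [0.6877 0.0505 0.045 ]
knob tri [0.58110876 0.10800103 0.11850357]
 at .118 [0.5799 0.1093 0.118 ]
 at .118 [0.5812 0.1072 0.118 ]
 at .118 [0.5812 0.1083 0.118 ]
pivot [0.55939006 0.01018026] [-0.8  0.7 -0.5  1.1 -0.5 -1.5 -0.3 -0.3  0.5  0.2]
green -42.65003094044977
yellow 137.3127229420844
blue 17.84859723140128
knob ang 77.48193756083046
```

>>> step_arm(
  targets=[
    [0.9,-0.57,0,0,0,0,0],
    [0.9,-0.57,0,0,0,0,0],
    [0.9,-0.57,0,0,0,0,0],
    [0.9,-0.57,0,0,0,0,0],
    [0,0,0,0,0,0,0],
    [0,0,0,0,0,0,0],
  ],
  force=30,
)

```text
clock: 0.65
tcp_pos: [0.5775, 0.1107, 0.2018]
tcp_rot: [-0.002, 0.708, 0.706, -0.002]
contact_force: [-1.3, 0.0, -0.1]
opening: 0.0938
```

>>> step_arm(
  targets=[
    [-0.09,0.12,0.3,0,0,0,0],
    [0,0,0.65,0,0,0,0],
    [0,0,0.65,0,0,0,0],
    [0,0,0.65,0,0,0,0],
    [0,0,0.65,0,0,0,0],
    [0,0,0.3,0,0,0,0],
    [0,0,0,0,0,0,0],
  ],
)

```text
clock: 1.23
tcp_pos: [0.5862, 0.1006, 0.0995]
tcp_rot: [-0.0, 0.711, 0.704, -0.001]
contact_force: [-0.0, -0.6, -0.1]
opening: 0.0941
```

```bash
python3 - <<'E'
from h import *
print(bot.state()["tcp_pos"],bot.state()["contact_force"])
a=snapshot("scene"); b=snapshot("side")
cv2.imwrite("pics/g1.png",np.hstack([cv2.resize(a[120:300,250:450],(400,360)),cv2.resize(b[130:310,200:400],(400,360))]))
E
```

```text
[0.58616812 0.1005796  0.09946171] [-0.0016684  -0.6408951  -0.05547737]
```

View pics/g1.png

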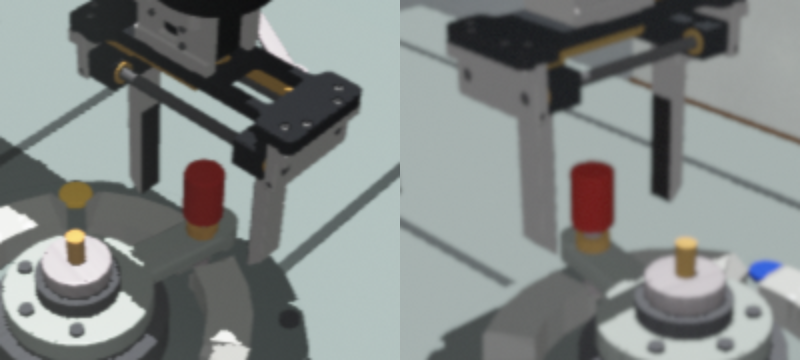

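The knob stands between the open fingers, with the tips beside its lower end. The TCP drifted about 7 mm in y, so I'll correct that and check before closing.

>>> step_arm(
  targets=[
    [0.25,-0.17,-0.06,0,0,0,0],
    [0,0,0,0,0,0,0],
    [0,0,0,0,0,0,0],
  ],
)

```text
clock: 1.58
tcp_pos: [0.5844, 0.1085, 0.1071]
tcp_rot: [0.003, 0.711, 0.703, 0.002]
contact_force: [0.5, 0.8, 0.2]
opening: 0.094
```

>>> step_arm(
  targets=[
    [0,-0.1,0.2,0,0,0,0],
    [0,0,0,0,0,0,0.4],
    [0,0,0,0,0,0,0.6],
  ],
)

```text
clock: 1.83
tcp_pos: [0.5827, 0.1092, 0.1033]
tcp_rot: [0.005, 0.71, 0.704, 0.004]
contact_force: [-0.1, -0.0, 1.2]
opening: 0.0839
```

>>> step_arm(
  targets=[
    [0,-0.05,0.05,0,0,0,1],
    [0,0,0,0,0,0,1],
    [0,0,0,0,0,0,1],
    [0,0,0,0,0,0,1],
    [0,0,0,0,0,0,1],
  ],
)

```text
clock: 2.25
tcp_pos: [0.581, 0.1092, 0.1018]
tcp_rot: [0.005, 0.71, 0.704, 0.004]
contact_force: [0.2, -0.5, -0.5]
opening: 0.0508
```

>>> step_arm(
  targets=[
    [0,0,0,0,0,0,1],
    [0,0,0,0,0,0,1],
    [0,0,0,0,0,0,1],
    [0,0,0,0,0,0,1],
    [0,0,0,0,0,0,1],
  ],
)

```text
clock: 2.67
tcp_pos: [0.5811, 0.1091, 0.1018]
tcp_rot: [0.005, 0.71, 0.704, 0.004]
contact_force: [-0.0, -0.9, -0.3]
opening: 0.0273
```

>>> step_arm(
  targets=[
    [0,0,0,0,0,0,1],
    [0,0,-0.2,0,0,0,1],
    [0,0,-0.2,0,0,0,1],
    [0,0,-0.2,0,0,0,1],
    [0,0,-0.15,0,0,0,1],
    [0,0,0,0,0,0,1],
  ],
)

```text
clock: 3.17
tcp_pos: [0.5769, 0.1099, 0.1209]
tcp_rot: [0.001, 0.711, 0.704, 0.001]
contact_force: [0.6, 0.1, -7.8]
opening: 0.0275
```

>>> step_arm(
  targets=[
    [0,0.08,-0.2,0,0,0,1],
    [0,0,-0.05,0,0,0,1],
    [0,0,0,0,0,0,1],
  ],
)

```text
clock: 3.42
tcp_pos: [0.5779, 0.1098, 0.1277]
tcp_rot: [-0.0, 0.71, 0.704, -0.0]
contact_force: [-0.7, 0.9, -7.6]
opening: 0.0274
```

```bash
cat > k.py <<'E'
from h import *
s=bot.state();print(s["clock"],s["tcp_pos"].round(4),s["contact_force"].round(1),s["opening"])
ps={}
for n in("scene","side"):
    c=calibration(n);im=snapshot(n);cv2.imwrite(f"pics/k_{n}.png",im)
    for b in blobs(im,'red',60):
        u,v,w,h,a=b[1]; print(n,b,'bottom',plane(c,u+w/2,v+h,.1).round(3)); ps.setdefault(n,ray(c,*b[0]))
if len(ps)==2:
    A=np.zeros((3,3));B=np.zeros(3)
    for o,d in ps.values(): d=d/np.linalg.norm(d);M=np.eye(3)-np.outer(d,d);A+=M;B+=M@o
    k=np.linalg.solve(A,B);q=k[:2]-[.5594,.0102]
    print('tri',k.round(4),'r',np.hypot(*q).round(4),'ang',np.degrees(np.arctan2(q[1],q[0])).round(1))
a,b=cv2.imread("pics/k_scene.png"),cv2.imread("pics/k_side.png")
cv2.imwrite("pics/k.png",np.hstack([cv2.resize(a[150:420,200:470],(400,400)),cv2.resize(b[150:420,200:470],(400,400))]))
E
python3 k.py
```

```text
3.4167 [0.5779 0.1098 0.1277] [-0.7  0.9 -7.6] 0.027444219279002487
scene ([347.8, 199.6], [340, 183, 16, 35, 485]) bottom [0.567 0.117 0.1  ]
side ([296.2, 208.9], [289, 191, 16, 37, 538]) bottom [0.606 0.131 0.1  ]
tri [0.5774 0.1029 0.1473] r 0.0944 ang 79.0
```

View pics/k.png

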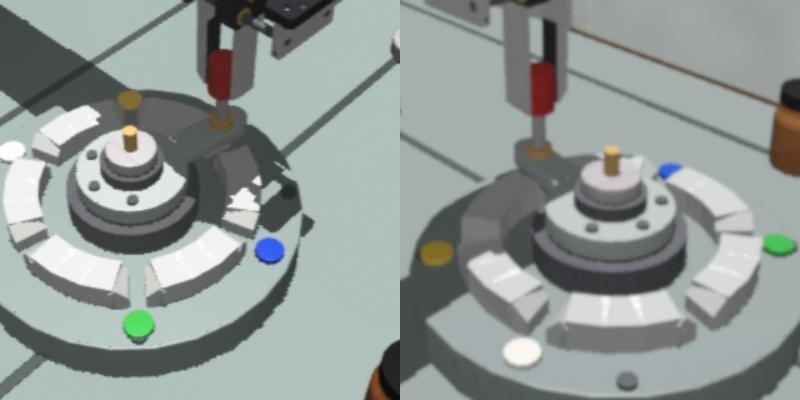

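The knob is held and the plunger is up, clear of the bush and the ring, with a lift of about 26 mm. Now the swing, clockwise in short chords.

>>> step_arm(
  targets=[
    [-0.16,0.56,0,0,0,0,1],
    [-0.26,0.52,0,0,0,0,1],
    [-0.34,0.47,0,0,0,0,1],
    [-0.1,0.1,0,0,0,0,1],
  ],
)

```text
clock: 3.85
tcp_pos: [0.6268, 0.0856, 0.1258]
tcp_rot: [-0.002, 0.71, 0.704, 0.0]
contact_force: [1.2, 0.9, -7.6]
opening: 0.0276
```

>>> step_arm(
  targets=[
    [-0.42,0.4,-0.06,0,0,0,1],
    [-0.49,0.32,0,0,0,0,1],
    [-0.53,0.23,0,0,0,0,1],
    [-0.57,0.13,0,0,0,0,1],
  ],
)

```text
clock: 4.18
tcp_pos: [0.6588, 0.0255, 0.1254]
tcp_rot: [-0.004, 0.709, 0.706, 0.0]
contact_force: [-0.4, 0.7, -7.9]
opening: 0.0274
```

>>> step_arm(
  targets=[
    [-0.53,0.01,-0.06,0,0,0,1],
    [-0.58,-0.08,0,0,0,0,1],
    [-0.5,-0.18,0,0,0,0,1],
    [0,0,0,0,0,0,1],
  ],
)

```text
clock: 4.52
tcp_pos: [0.6505, -0.031, 0.1256]
tcp_rot: [-0.005, 0.71, 0.704, -0.001]
contact_force: [-2.5, -0.0, -8.3]
opening: 0.0277
```

>>> step_arm(
  targets=[
    [-0.46,-0.25,-0.03,0,0,0,1],
    [-0.38,-0.3,0,0,0,0,1],
    [0,0,0,0,0,0,1],
    [0,0,0,0,0,0,1],
  ],
)

```text
clock: 4.85
tcp_pos: [0.6318, -0.0581, 0.1253]
tcp_rot: [-0.006, 0.711, 0.703, -0.001]
contact_force: [0.4, 1.3, -7.4]
opening: 0.0281
```

```bash
python3 k.py
```

```text
4.85 [ 0.6318 -0.0581  0.1253] [ 0.4  1.3 -7.4] 0.028119986366101725
scene ([283.0, 295.2], [274, 276, 18, 39, 561]) bottom [ 0.623 -0.06   0.1  ]
side ([440.2, 243.2], [432, 223, 17, 41, 485]) bottom [ 0.661 -0.052  0.1  ]
tri [ 0.6306 -0.0655  0.1452] r 0.1039 ang -46.8
```

View pics/k.png

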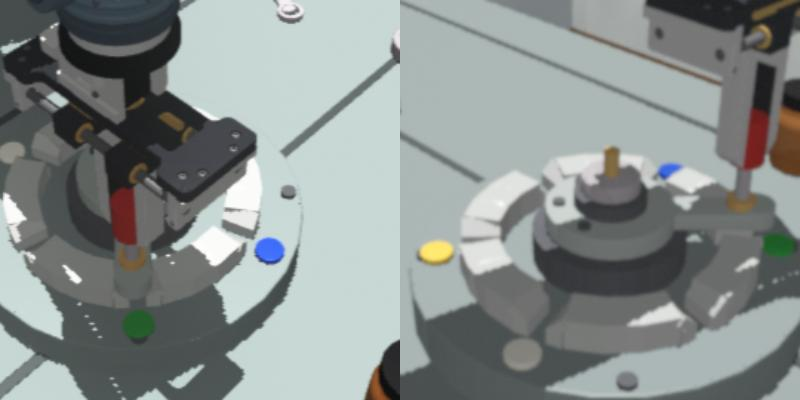

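The arm points straight at the green plug. The TCP angle is -43.3° against -42.6° for green, about 1 mm off. Next I lower with the grip kept.

>>> step_arm(
  targets=[
    [0,0,0.2,0,0,0,1],
    [0,0,0.2,0,0,0,1],
    [0,0,0.2,0,0,0,1],
    [0,0,0.1,0,0,0,1],
    [0,0,0,0,0,0,1],
  ],
)

```text
clock: 5.37
tcp_pos: [0.6335, -0.0561, 0.1032]
tcp_rot: [-0.005, 0.709, 0.705, -0.001]
contact_force: [-0.8, -0.7, -6.1]
opening: 0.0274
```

>>> step_arm(
  targets=[
    [0,0,0,0,0,0,0.9],
    [0,0,0,0,0,0,0.5],
    [0,0,0,0,0,0,0.4],
    [0,0,0,0,0,0,0.4],
    [0,0,0,0,0,0,0.4],
    [0,0,0,0,0,0,0.4],
  ],
)

```text
clock: 5.87
tcp_pos: [0.6388, -0.057, 0.1102]
tcp_rot: [0.0, 0.709, 0.705, 0.002]
contact_force: [0.4, 1.1, -0.3]
opening: 0.0553
```

>>> step_arm(
  targets=[
    [0,-0.15,-0.3,0,0,0,0.2],
    [0,0,-0.7,0,0,0,0.2],
    [0,0,-0.9,0,0,0,0.2],
    [0,0,-0.9,0,0,0,0.2],
    [0,0,-0.9,0,0,0,0.2],
    [0,0,-0.5,0,0,0,0.2],
    [0,0,0,0,0,0,0.2],
    [0,0,0,0,0,0,0.2],
  ],
)

```text
clock: 6.53
tcp_pos: [0.6325, -0.0575, 0.2483]
tcp_rot: [0.002, 0.709, 0.705, 0.003]
contact_force: [-0.8, 1.0, -1.0]
opening: 0.075
```

```bash
python3 k.py
```

```text
6.5333 [ 0.6325 -0.0575  0.2483] [-0.8  1.  -1. ] 0.07503475435236166
scene ([290.7, 308.0], [279, 290, 24, 37, 777]) bottom [ 0.642 -0.066  0.1  ]
side ([431.8, 260.9], [420, 242, 26, 39, 832]) bottom [ 0.624 -0.068  0.1  ]
tri [ 0.633  -0.0569  0.1179] r 0.0996 ang -42.3
```

View pics/k.png

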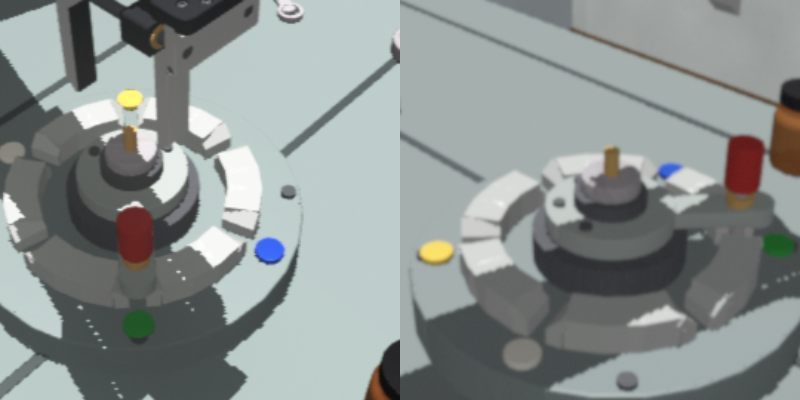

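The knob is down on its bush at the green station. Its triangulated height is 117.9 mm (118.5 mm when home at the start), and it is 34 mm from the green plug. The gripper is clear.

```bash
python3 -c "
from rig import order; print(order.hand_in())"
```

```text
the job is handed in; nothing more can be done
None
```

I pulled the plunger up about 26 mm, swung the arm 120° clockwise past blue to the green station, lowered it into the notch and let go. I then raised the gripper clear and handed the job in at about 6.6 s on the robot's clock; no verdict is reported.

**Last checks before hand-in:**
- **Plunger home:** the knob measured 117.9 mm high, against 118.5 mm at the start by the same method, so it is home to within about 1 mm.
- **Station:** the knob was about 34 mm from the green plug, at -42.3° against the plug's -42.6°.
- **Robot clear:** the gripper's fingertips were over 100 mm above the top of the knob, and the force reading was about 1 N.

**One reading that disagreed:** with the fingers partly hiding the knob, the camera put it up to about 7 mm from the gripper's own position. I put this down to the hidden part, used the arm's measured pose instead, and the clear view afterwards agreed with that.

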